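# Shut up the artist's paint box

## Task

Close the wooden paint box for the day: with closed fingertips push both open drawers fully home, in either order, and only then push the raised lid over from behind and down until it lies flat on the box. Push gently, without slamming the drawers or the lid or forcing a drawer, never pull the drawers or the lid further open, and do not pick up or shift any of the jars, bottles and brushes standing around.

Things in the scene. Friction and masses are not known exactly. Their poses are not given: they have to be found in the camera images.
- paintbox: Wooden paint box, fixed to the table, 160 x 280 mm (its x, y), 65 mm high to its rim without the lid. Origin: centre of its underside on the table. Its -x axis points out of the front, where the two drawers are; +x is the hinged back; z is up. It stands at a different place and turned differently each time; the drawers face to the robot's left or half-left towards it. The upper 15 mm is an open tray with pans of colour.
- drawer_left (a joint): Opening of the drawer on the left as one faces the drawer fronts (the box's +y half), in m: 0 = fully home, fronts flush with the box; up to 0.1 open. It slides along the box's x axis and stays where it is left; about 2 N moves it. Front panel 135 mm wide, from 4 to 58 mm above the table, its outer face 80 mm in front of the box's origin when home.
- drawer_right (a joint): Opening of the other drawer (the box's -y half), same build and meaning.
- knob_left (a point): Centre of the flat outer end of the left drawer's brass knob: 20 mm diameter, standing 18 mm out from the middle of the drawer front, 28 mm above the table; 98 mm in front of the box's origin when the drawer is home, 69.5 mm to the box's +y side. Axes as the box's.
- knob_right (a point): The same point of the right drawer's knob, 69.5 mm to the box's -y side. Axes as the box's.
- lid (a joint): Angle of the lid in rad: 0 = lying flat on the box, pi/2 = upright, stop at 1.8. The hinge is stiff: the lid stays where it is left and does not fall. About 2 to 4 N at its free edge moves it.
- lid_hinge (a point): Middle of the hinge line, which runs along the box's y axis on the back rim, 80 mm behind the box's origin (its +x) and 65 mm above the table. Axes as the box's.
- lid_edge (a point): Middle of the lid's free edge, on its outer face (the upper face once shut), 168 mm from the hinge line. Axes fixed to the lid: -x runs from hinge to free edge, z out of the outer face. The lid is a wooden board 168 x 284 mm, 9 mm thick, its inner face passing through the hinge line; a lip 6 mm thick reaches 14 mm inward along the free edge and covers the top of the drawer fronts once shut. The outer face is bare.
- jar_ochre: Low paint jar with yellow cap, 52 mm diameter, 50 mm high, on the table to the robot's left, out in front of the drawers. Origin at its underside. Loose; leave alone.
- jar_red: Low paint jar with red cap, 52 mm diameter, 50 mm high, near the box's -y end. Origin at its underside. Loose; leave alone.
- bottle_blue: Blue paint bottle, 36 mm diameter, 105 mm high, standing to the robot's left. Origin at its underside. Loose; leave alone.
- bottle_white: White paint bottle, same size and row. Leave alone.
- bottle_black: Black paint bottle, same size and row. Leave alone.
- brush: Paint brush 200 mm long lying flat on the table behind the box. Origin on its underside. Loose; leave alone.
- brush_pot: White pot, 76 mm diameter, with brushes standing in it to about 210 mm high, to the robot's right. Origin at its underside. Loose; leave alone.

How it is judged (in metres and radians):
On the way, in this order (a step that is already met when the one before it is completed fails the run):
1. both drawers are fully home while the lid is still up (value of joint each of drawer_left, drawer_right below 0.004 m and value of joint lid above 0.5 rad), for 0.2 s.
2. the lid is pushed down flat (value of joint each of drawer_left, drawer_right below 0.004 m and value of joint lid below 0.04 rad), for 0.2 s.
At the end, for the whole second after the job is handed in: Both drawers within 4 mm of fully home, the lid within 0.04 rad of flat, and every jar, bottle, brush and pot within 15 mm of where it stood (all of step 2 and distance of each of jar_ochre, jar_red, bottle_blue, bottle_white, bottle_black, brush, brush_pot from where it was at the start of the episode below 0.015 m); the robot touches nothing.
It fails at once if a jar, bottle, brush or the pot was lifted, knocked or shifted more than 15 mm (distance of any of jar_ochre, jar_red, bottle_blue, bottle_white, bottle_black, brush, brush_pot from where it was at the start of the episode above 0.015 m).
It fails at once if a drawer was pulled further open, beyond 85 mm (value of joint any of drawer_left, drawer_right above 0.085 m).
It fails at once if the lid was pushed further open, beyond 1.7 rad (value of joint lid above 1.7 rad).
It fails at once if a drawer was slammed faster than 0.8 m/s or the lid faster than 4 rad/s (velocity of joint any of drawer_left, drawer_right below -0.8 m/s or velocity of joint lid below -4 rad/s).
It fails at once if a drawer was forced, pressed with more than 50 N (contact force between the fingers and drawer_left above 50 N or contact force between the fingers and drawer_right above 50 N).
It also fails if it takes over 61 s, if anything falls off the work surface, if the arm or the gripper's body presses on something with over 40 N, if the wrist force passes 120 N, or if a joint passes its speed limit or range.

## Robot

A 6-joint arm with a two-finger parallel gripper is mounted at the origin on the work surface. World frame = base frame: x ahead of the robot, y to its left, z up, the work surface at z = 0. Lengths are in mm, angles in degrees, forces in N, time in s.
With the tool pointing down it reaches from about 350 to 975 mm from the base axis. Payload 4.9 kg.
Tool frame: the origin (TCP) lies at the very end of the fingers, on their centre line; the grasp point (between the pads) lies manip.pinch_z behind it (manip.pinch_z is the distance from the TCP to the grasp point, in mm); z points along the fingers, y is the line along which they close (so a half turn about z gives the same grasp; the last joint's range is limited). The gripper opens to 85 mm and grips with 20 to 120 N. Pads are 22 mm wide; open, the fingers measure 114 mm over their backs; the gripper's body (76 mm by 85 mm) begins 54 mm behind the grasp point. The pads swing forward as they close: fully open they stand 13 mm farther back than shut.
Start: joints at [65.604, 3.019, 92.412, -0, 84.569, -6.818], TCP at [188.746, 595.799, 231.304] pointing down, gripper open.
Joint ranges: [-172.51, 172.51], [-57.92, 126.97], [3.15, 148.05], [-58.71, 238.71], [5.1, 150.11], [-179.66, 179.66]. Speed limits (degrees/s): [147.25, 147.25, 180, 180, 180, 180].

## Interface

Orientations are given as a 3x3 rotation matrix whose columns are the frame's x, y, z axes.
In Python, from workcell import manip, cams gives the robot as it stands. The module is installed in compiled form; this text tells all that it offers.
- The arm moves only by the shell command python3 -m inch 'ROWS' [FORCE]. ROWS is JSON, a list of rows, each a list of 7 numbers: the finger opening in mm, from 0 to 85.4, then the shift along the tool's x, y, z in mm, then the turn, a rotation vector about the tool's x, y, z in degrees. In form: [[gripper, tx, ty, tz, wx, wy, wz], ...]. A call has 1 to 12 rows; each row shifts and turns the commanded pose from where the row before left it, along the tool's axes as they then stand; what a row does not reach is not made up. A row lasts 1/8 s, in which the tool goes at most 62.5 mm and 10.7 degrees, less where a joint would pass 70% of its speed; a pose out of reach is approached as far as the arm can. A call is refused whole if a number of a shift passes 62.5 or a number of a turn 10.7, either way. A call with a gripper value outside its range is refused whole. The fingers move at their own pace and stop on an object; FORCE is the grip in N (left out, the last holds). Time passes only in rows, so rows that do not move let the fingers close. It gives the time, the measured TCP pose, the force, the opening and the grip force at its end, in the units of the state.
- manip.state(): the state, without advancing time (a new reading comes with each control period).
- cams.snapshot(name): name is "scene" or "side" or "wrist"; returns (picture, depth): 480x640x3 uint8, red, green, blue; 480x640 float32, mm along the optical axis (not along the pixel's ray), 0 where there is no reading.
- cams.camera_params(name): a dict with "intrinsics" (3x3 intrinsics, pixels), "rvec" (rotation vector, rad) and "tvec" (3), from world to camera coordinates, as OpenCV has them; the wrist camera has in their place "mount" (4x4, takes a point from camera to tool coordinates, whose origin is the TCP and whose axes are the flange's). Camera axes: x right, y down, z forward; pixel columns grow to the right and rows downward; lengths in mm; the calibration is good to about 2 mm. The wrist camera is an equidistant fisheye: a pixel r from the principal point sees the ray r / f radians off the axis. A picture is of the moment at which its call begins: read the wrist's pose just before it. camera_params takes no time and is no camera call.
- manip.job_done(): hands the job in; it is judged then, once.
The state is a dict: "time": time; "q": joint angles; "joint_vel": joint speeds; "joint_efforts": joint torques, N m; "position": TCP position; "orientation": TCP orientation; "force": force on the tool from outside, world axes, zero at the start; "ft_torque": the same for the moment, N m; "gripper_width": finger opening in mm; "gripper_force": force on a finger pad.
Only numpy, scipy, OpenCV 4.12 (cv2) and the standard library are available. Lean on these libraries where they do the work, as an engineer would, in place of code of your own. Each camera call takes 0.05 s, during which the arm holds its last target. There are 200 camera calls.

## Working session

There is one attempt and no reset: what is moved stays moved. The work goes in short steps, Python scripts to look and compute and a shell command to move; the robot and the scene stay as the last step left them, time stands still between calls to the robot, and variables do not carry over. Pictures are saved under pics/ and viewed, at most 10 in all, crops included, and the job is handed in when it is done.

```bash
mkdir -p pics; cat > h.py <<'E'
import numpy as np, cv2
from workcell import manip, cams
def pts(name):
    im,d=cams.snapshot(name); p=cams.camera_params(name)
    K=np.array(p["intrinsics"]);R=cv2.Rodrigues(np.array(p["rvec"],float))[0];t=np.array(p["tvec"],float).ravel()
    v,u=np.mgrid[:480,:640]
    c=np.stack([(u-K[0,2])/K[0,0]*d,(v-K[1,2])/K[1,1]*d,d],-1)
    return im,d,(c-t)@R
E
python3 - <<'E'
from h import *
for n in("scene","side"):
    im,d,P=pts(n); np.savez(n,im=im,d=d,P=P); cv2.imwrite(f"pics/{n}0.png",im[:,:,::-1]); print(cams.camera_params(n))
s=manip.state();print(s["orientation"],s["time"],manip.pinch_z,s["gripper_width"])
E
```

```text
{'intrinsics': array([[506.76937419,   0.        , 319.76525465],
       [  0.        , 506.76937419, 239.12659334],
       [  0.        ,   0.        ,   1.        ]]), 'rvec': array([ 2.17684171,  1.51176478, -0.4498228 ]), 'tvec': array([-165.43439593, -371.93396235, 1493.66997037])}
{'intrinsics': array([[511.34183335,   0.        , 322.73125664],
       [  0.        , 511.34183335, 231.60052132],
       [  0.        ,   0.        ,   1.        ]]), 'rvec': array([ 2.08139334, -0.62030784,  0.32741255]), 'tvec': array([-465.84836437,  200.79363605, 1089.58980447])}
[[-9.53319088e-01  3.01963808e-01 -7.58358179e-04]
 [ 3.01964689e-01  9.53317583e-01 -1.70657884e-03]
 [ 2.07631142e-04 -1.85591157e-03 -9.99998256e-01]] 0.1 18.700000000000003 85.23589406968719
```

View pics/scene0.png

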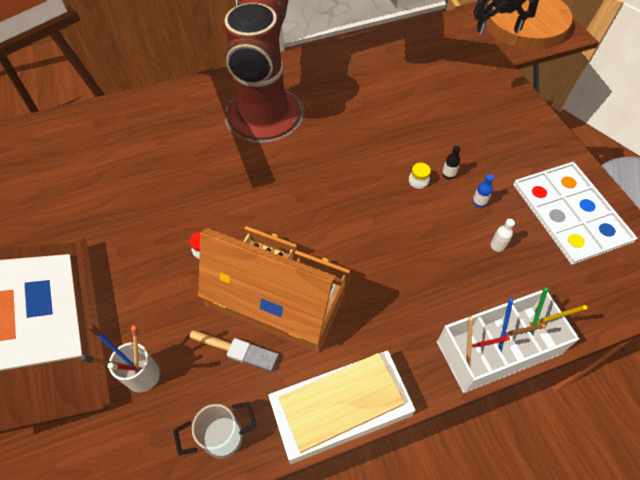

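View pics/side0.png

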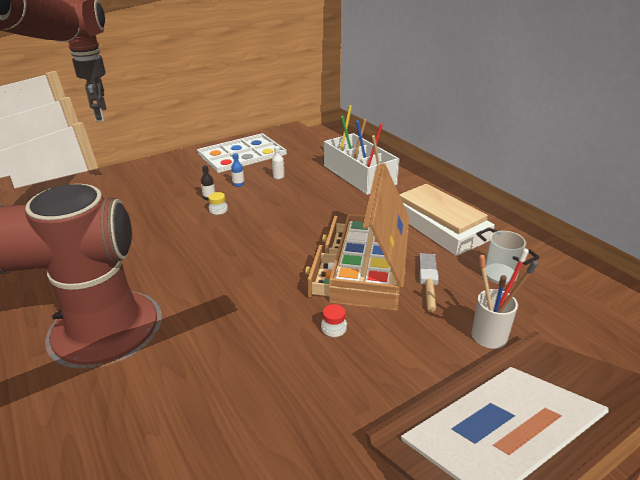

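The scene view shows the lid's outer face (px 198–345, 230–345). The drawers are at its far side (rows 230–275), the red jar at (197,244), the ochre jar at (420,176) and the bottles at (452,163), (484,192) and (502,236). The side view shows both drawers open towards the robot's left and the lid near upright.

```bash
python3 - <<'E'
from h import *
z=np.load("scene.npz");P=z["P"];d=z["d"]
s=np.load("side.npz");Q=s["P"];e=s["d"]
print((d>0).mean(),(e>0).mean())
# lid outer face from scene: plane fit RANSAC-free
M=np.zeros(d.shape,bool);M[225:350,190:350]=1
A=P[M&(d>0)&(P[...,2]>85)&(P[...,2]<240)]
for i in range(6):
    c=A.mean(0);n=np.linalg.svd(A-c,full_matrices=False)[2][2];r=(A-c)@n;A=A[abs(r)<max(3,1.5*r.std())]
n*=np.sign(n[2]) if 0 else 1
print("plane",n,c,len(A),r.std())
yaw=np.array([n[0],n[1]]);yaw/=np.linalg.norm(yaw);
if yaw[0]<0:yaw=-yaw;n=-n
print("yaw",np.degrees(np.arctan2(yaw[1],yaw[0])),"tilt",np.degrees(np.arcsin(n[2])))
h=np.array([-yaw[1],yaw[0]]);w=A[:,:2]@h;print("lid along y pct",np.percentile(w,[0.5,50,99.5]),"z",np.percentile(A[:,2],[.5,99.5]))
B=Q[110:320,280:430].reshape(-1,3)
B=B[(B[:,2]>5)&(B[:,2]<240)]
xx=B[:,:2]@yaw;yy=B[:,:2]@h
print("side extents",np.percentile(xx,[1,99]),np.percentile(yy,[1,99]))
# top view maps in box coords for both clouds, z bands
for nm,X in(("sc",P[190:360,180:370].reshape(-1,3)),("sd",B)):
  for lo,hi in((10,40),(40,62),(58,72),(72,120),(120,180),(180,225),(225,260)):
    C=X[(X[:,2]>lo)&(X[:,2]<hi)]
    if len(C)>20:print(nm,lo,hi,len(C),np.percentile(C[:,:2]@yaw,[2,10,50,90,98]).round(),np.percentile(C[:,:2]@h,[2,50,98]).round())
# loose things: hsv blobs
for nm,D in(("scene",z),("side",s)):
  hsv=cv2.cvtColor(D["im"],cv2.COLOR_RGB2HSV);PP=D["P"]
  for cn,lo,hi in(("yel",(25,180,120),(33,255,255)),("red",(0,230,120),(3,255,255)),("blue",(105,150,60),(125,255,255)),("white",(0,0,190),(179,40,255))):
    m=cv2.inRange(hsv,lo,hi);k,l,st,ce=cv2.connectedComponentsWithStats(m)
    for i in range(1,k):
      if st[i,4]>40:print(nm,cn,ce[i].round(),st[i,4],np.median(PP[(l==i)&(D["d"]>0)],0).round())
E
```

```text
0.995986328125 0.9933951822916667
plane [ 0.65410908 -0.62084974  0.43207281] [ 626.95391057 -176.62247827  156.60664348] 7451 1.2102416761621306
yaw -43.505687001469 tilt 25.59917768641065
lid along y pct [158.90801898 305.25561286 439.67377029] z [ 85.8148271 221.2197631]
side extents [241.28207161 673.30425778] [ 71.54175218 902.91442912]
sc 10 40 2474 [414. 417. 610. 684. 691.] [161. 282. 438.]
sc 40 62 1312 [410. 414. 431. 582. 611.] [ 61. 329. 439.]
sc 58 72 583 [410. 414. 498. 617. 618.] [174. 402. 439.]
sc 72 120 2435 [593. 596. 605. 614. 617.] [164. 305. 436.]
sc 120 180 3313 [565. 568. 579. 591. 594.] [164. 306. 437.]
sc 180 225 3483 [527. 533. 551. 562. 565.] [164. 307. 436.]
sd 10 40 2874 [209. 408. 468. 666. 676.] [157. 264. 831.]
sd 40 62 4672 [365. 418. 500. 582. 648.] [ 66. 262. 856.]
sd 58 72 2974 [357. 422. 507. 640. 665.] [158. 329. 872.]
sd 72 120 1793 [338. 380. 528. 611. 616.] [157. 707. 907.]
sd 120 180 1319 [390. 448. 575. 590. 594.] [156. 305. 873.]
sd 180 225 1338 [445. 529. 548. 562. 565.] [157. 270. 757.]
scene yel [421. 170.] 185 [394. 309.  50.]
scene ye
[... 1306 characters left out ...]
34. 621.  11.]
side white [358. 160.] 455 [838. 230.  69.]
side white [392. 167.] 226 [914. 150.  67.]
side white [238. 177.] 90 [508. 409.  33.]
side white [208. 190.] 80 [396. 380.  36.]
side white [219. 208.] 128 [390. 289.  19.]
side white [460. 230.] 579 [ 842. -220.   50.]
side white [489. 236.] 79 [ 910. -231.   31.]
side white [465. 246.] 61 [ 836. -231.   20.]
side white [524. 255.] 49 [ 702. -476.  195.]
side white [500. 271.] 291 [ 808. -361.   36.]
side white [348. 276.] 60 [ 487. -211.   58.]
side white [429. 274.] 170 [ 681. -265.   20.]
side white [503. 326.] 492 [ 649. -504.   60.]
side white [336. 329.] 210 [ 395. -297.   20.]
side white [505. 427.] 10879 [ 453. -668.   85.]
```

```bash
python3 - <<'E'
from h import *
a=np.radians(-43.5);U=np.array([np.cos(a),np.sin(a)]);V=np.array([-U[1],U[0]])
for nm in("scene","side"):
  D=np.load(nm+".npz");P=D["P"];X=P.reshape(-1,3);u=X[:,:2]@U;v=X[:,:2]@V;zz=X[:,2]
  for k,lo,hi in(("R",165,290),("L",305,432)):
    for z0,z1 in((12,45),(45,57),(57,66)):
      m=(v>lo)&(v<hi)&(zz>z0)&(zz<z1)&(u>320)&(u<470)
      if m.sum()>10:print(nm,k,z0,m.sum(),np.percentile(u[m],[1,5,10,25,50,75]).round(1),np.percentile(v[m],[2,98]).round())
  m=(zz>15)&(zz<42)&(u>320)&(u<425)&(v>150)&(v<450)
  h,e=np.histogram(u[m],np.arange(320,430,4));print(nm,list(zip(e[:-1].astype(int),h)))
  for lo,hi in((200,255),(340,395)):
    k=m&(v>lo)&(v<hi);o=np.argsort(u[k])[:40];print("knob?",lo,np.c_[u[k],v[k],zz[k]][o][::4].round())
s=manip.state()
T=lambda u,v,z:np.r_[u*U+v*V,z]
R=s["orientation"]
for n,t in(("R",T(340,228,231)),("L",T(340,368,231))):
  print(n,t,"delta world",t-s["position"])
print("RfromTool", cv2.Rodrigues(R.T@np.c_[np.r_[-U,0],np.r_[V,0],[0,0,-1]])[0].ravel()*57.3)
E
```

```text
scene R 12 469 [392.3 413.9 414.6 415.4 416.6 423. ] [171. 288.]
scene R 45 152 [407.6 408.9 411.5 413.9 415.5 416.3] [167. 287.]
scene R 57 115 [408.6 408.9 409.7 410.7 412.9 415.4] [169. 286.]
scene L 12 297 [406.2 410.3 428.6 429.6 430.5 431.4] [311. 430.]
scene L 45 204 [422.4 423.7 425.3 429.  430.4 431.7] [310. 429.]
scene L 57 155 [423.6 424.1 424.7 426.  428.8 431.3] [307. 430.]
scene [(np.int64(320), np.int64(0)), (np.int64(324), np.int64(0)), (np.int64(328), np.int64(0)), (np.int64(332), np.int64(0)), (np.int64(336), np.int64(0)), (np.int64(340), np.int64(0)), (np.int64(344), np.int64(0)), (np.int64(348), np.int64(0)), (np.int64(352), np.int64(0)), (np.int64(356), np.int64(0)), (np.int64(360), np.int64(0)), (np.int64(364), np.int64(0)), (np.int64(368), np.int64(0)), (np.int64(372), np.int64(0)), (np.int64(376), np.int64(0)), (np.int64(380), np.int64(0)), (np.int64(384), np.int64(0)), (np.int64(388), np.int64(4)), (np.int64(392), np.int64(11)), (np.int64(396), np.int64(2)), (np.int64(400), np.int64(1)), (np.int64(404), np.int64(4)), (np.int64(408), np.int64(13)), (np.int64(4
[... 1514 characters left out ...]
(62)), (np.int64(416), np.int64(86)), (np.int64(420), np.int64(33)), (np.int64(424), np.int64(16))]
knob? 200 [[390. 224.  26.]
 [391. 233.  37.]
 [393. 223.  24.]
 [394. 220.  33.]
 [395. 225.  21.]
 [396. 221.  35.]
 [397. 227.  39.]
 [398. 223.  31.]
 [399. 218.  32.]
 [400. 224.  31.]]
knob? 340 [[405. 365.  33.]
 [407. 354.  32.]
 [408. 363.  35.]
 [410. 364.  41.]
 [411. 359.  35.]
 [412. 365.  38.]
 [414. 358.  39.]
 [415. 364.  35.]]
R [403.5721294  -68.65519915 231.        ] delta world [ 215.06769335 -663.95403272    0.81513527]
L [499.94177    32.8972128 231.       ] delta world [ 311.43733394 -562.40162078    0.81513527]
RfromTool [-1.07214857e-01  1.23648480e-02  2.59262675e+01]
```

```bash
python3 -m inch '[[0,0,0,0,0,0,8.65],[0,0,0,0,0,0,8.65],[0,0,0,0,0,0,8.6]]' 20; python3 -m inch '[[0,-50,-16,0,0,0,0],[0,-50,-16,0,0,0,0],[0,-50,-16,0,0,0,0],[0,-50,-16,0,0,0,0],[0,-50,-16,0,0,0,0],[0,-50,-16,0,0,0,0],[0,-50,-16,0,0,0,0],[0,-50,-16,0,0,0,0],[0,-50,-16,0,0,0,0],[0,-50,-16,0,0,0,0],[0,-50,-16,0,0,0,0],[0,-50,-16,0,0,0,0]]'
cat > w.py <<'E'
from h import *
a=np.radians(-43.5);U=np.array([np.cos(a),np.sin(a)]);V=np.array([-U[1],U[0]])
s=manip.state();p=s["position"];f=np.array(s["force"])
print("u,v,z",(p[:2]@U).round(1),(p[:2]@V).round(1),p[2].round(1),"F",(f[:2]@U).round(1),(f[:2]@V).round(1),f[2].round(1),"t",s["time"],"q",np.round(s["q"]))
print(np.round(cv2.Rodrigues(s["orientation"].T@np.c_[np.r_[-U,0],np.r_[V,0],[0,0,-1]])[0].ravel()*57.3,2))
E
python3 w.py
```

```text
time: 0.48
position: [188.6, 595.5, 230.5]
orientation: [[-0.722, 0.692, -0.001], [0.692, 0.722, -0.001], [-0.0, -0.001, -1.0]]
force: [-0.2, -0.0, -1.2]
gripper_width: 32.2
gripper_force: 0.0
time: 1.98
position: [492.4, 42.0, 230.9]
orientation: [[-0.725, 0.688, -0.0], [0.688, 0.725, 0.0], [0.0, -0.0, -1.0]]
force: [0.1, 1.2, -0.2]
gripper_width: 0.2
gripper_force: 0.0
u,v,z 328.2 369.4 230.9 F -0.8 1.0 -0.2 t 1.975 q [ -4. -15. 109.   0.  86. -50.]
[-0.   -0.02  0.01]
```

```bash
python3 -m inch '[[0,0,0,40,0,0,0],[0,0,0,45,0,0,0],[0,0,0,45,0,0,0],[0,0,0,45,0,0,0],[0,0,0,38,0,0,0],[0,0,0,0,0,0,0],[0,-15,-2,0,0,0,0],[0,-15,0,0,0,0,0],[0,-10,0,0,0,0,0],[0,0,0,0,0,0,0]]'; python3 w.py; python3 - <<'E'
from h import *
im,d,P=pts("side");cv2.imwrite("pics/side1.png",cv2.resize(im[180:340,230:440,::-1],None,fx=3.5,fy=3.5))
E
```

```text
time: 3.22
position: [521.1, 13.8, 19.4]
orientation: [[-0.725, 0.689, 0.002], [0.689, 0.725, -0.0], [-0.001, 0.001, -1.0]]
force: [-0.7, -0.3, -0.2]
gripper_width: 0.0
gripper_force: 0.0
u,v,z 368.5 368.7 19.4 F -0.3 -0.7 -0.2 t 3.225 q [ -7.   2. 115.   0.  63. -53.]
[ 0.07  0.08 -0.05]
```

View pics/side1.png

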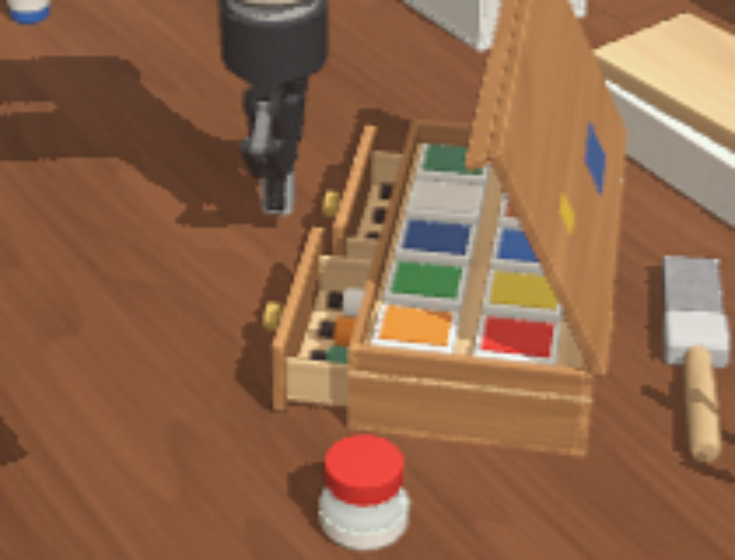

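The fingertips (crop px 277,205) stand just in front of the left knob (330,203). I'll push it in gently.

```bash
python3 -m inch '[[0,-8,0,3,0,0,0],[0,-8,0,0,0,0,0],[0,-6,0,0,0,0,0],[0,-5,0,0,0,0,0],[0,-5,0,0,0,0,0],[0,-5,0,0,0,0,0],[0,-5,0,0,0,0,0],[0,-4,0,0,0,0,0],[0,-2,0,0,0,0,0],[0,0,0,0,0,0,0]]'; python3 w.py
```

```text
time: 4.53
position: [554.7, -18.6, 15.3]
orientation: [[-0.726, 0.688, 0.001], [0.688, 0.726, -0.0], [-0.001, 0.0, -1.0]]
force: [-0.3, 0.4, 0.0]
gripper_width: -0.0
gripper_force: 0.0
u,v,z 415.2 368.3 15.3 F -0.5 0.1 0.0 t 4.525 q [-10.   7. 110.  -0.  62. -56.]
[0.   0.04 0.02]
```

```bash
python3 -m inch '[[0,-3,0,0,0,0,0],[0,-2,0,0,0,0,0],[0,-1,0,0,0,0,0]]'; python3 w.py; python3 - <<'E'
from h import *
im,d,P=pts("side");cv2.imwrite("pics/side2.png",cv2.resize(im[180:340,230:440,::-1],None,fx=3.5,fy=3.5))
E
```

```text
time: 4.9
position: [558.4, -22.2, 15.2]
orientation: [[-0.725, 0.688, -0.001], [0.688, 0.725, 0.001], [0.002, -0.0, -1.0]]
force: [-4.1, 4.0, 3.4]
gripper_width: -0.1
gripper_force: 2.7
u,v,z 420.3 368.3 15.2 F -5.8 0.1 3.4 t 4.9 q [-10.   8. 110.   0.  63. -56.]
[-0.02 -0.1   0.01]
```

View pics/side2.png

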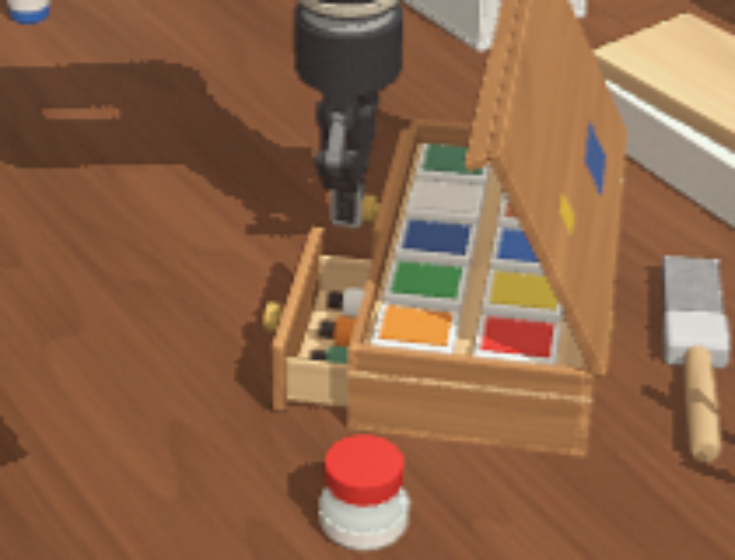

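The left drawer looks almost flush, with the knob at (370,208). I'll press a little further to feel the stop.

```bash
python3 -m inch '[[0,-1,0,0,0,0,0],[0,-1,0,0,0,0,0],[0,0,0,0,0,0,0]]'; python3 w.py
```

```text
time: 5.32
position: [558.4, -22.1, 15.2]
orientation: [[-0.726, 0.688, -0.005], [0.688, 0.726, 0.003], [0.006, -0.001, -1.0]]
force: [-9.6, 7.5, 8.5]
gripper_width: 0.2
gripper_force: 5.7
u,v,z 420.3 368.3 15.2 F -12.1 -1.2 8.5 t 5.325 q [-10.   8. 110.   0.  63. -57.]
[-0.07 -0.35  0.02]
```

The position held while the force rose to 12 N, so the left drawer is home. Next is the right one.

```bash
python3 -m inch '[[0,15,0,0,0,0,0],[0,25,0,0,0,0,0],[0,20,0,0,0,0,0],[0,0,-35,0,0,0,0],[0,0,-40,0,0,0,0],[0,0,-40,0,0,0,0],[0,0,-24,0,0,0,0],[0,0,0,0,0,0,0]]'; python3 w.py;  python3 -m inch '[[0,-8,0,0,0,0,0],[0,-5,0,0,0,0,0],[0,-5,0,0,0,0,0],[0,-5,0,0,0,0,0],[0,-5,0,0,0,0,0],[0,-5,0,0,0,0,0],[0,-5,0,0,0,0,0],[0,-5,0,0,0,0,0],[0,-5,0,0,0,0,0],[0,-3,0,0,0,0,0],[0,0,0,0,0,0,0]]'; python3 w.py
```

```text
time: 6.32
position: [420.4, -83.9, 15.2]
orientation: [[-0.724, 0.69, 0.001], [0.69, 0.724, -0.0], [-0.001, 0.0, -1.0]]
force: [-0.4, 0.7, -0.3]
gripper_width: -0.5
gripper_force: 0.0
u,v,z 362.7 228.5 15.2 F -0.7 0.2 -0.3 t 6.325 q [-21. -11. 128.  -0.  63. -68.]
[ 0.01  0.05 -0.11]
time: 7.7
position: [458.6, -119.0, 15.5]
orientation: [[-0.726, 0.688, 0.001], [0.688, 0.726, -0.001], [-0.001, -0.0, -1.0]]
force: [-0.3, 0.3, -0.0]
gripper_width: 0.2
gripper_force: 0.0
u,v,z 414.6 229.3 15.5 F -0.5 0.0 -0.0 t 7.7 q [-24.  -4. 121.  -0.  62. -70.]
[-0.01  0.06  0.02]
```

```bash
python3 -m inch '[[0,-3,0,0,0,0,0],[0,-2,0,0,0,0,0],[0,-1,0,0,0,0,0],[0,0,0,0,0,0,0]]'; python3 w.py;  python3 -m inch '[[0,-1,0,0,0,0,0],[0,-1,0,0,0,0,0],[0,0,0,0,0,0,0]]'; python3 w.py
```

```text
time: 8.2
position: [462.7, -122.9, 15.4]
orientation: [[-0.726, 0.688, 0.0], [0.688, 0.726, -0.0], [-0.001, 0.0, -1.0]]
force: [-0.5, -0.3, 0.7]
gripper_width: -0.1
gripper_force: 0.1
u,v,z 420.2 229.4 15.4 F -0.2 -0.6 0.7 t 8.2 q [-24.  -3. 121.  -0.  62. -70.]
[0.   0.03 0.02]
time: 8.57
position: [462.7, -122.9, 15.0]
orientation: [[-0.726, 0.688, -0.004], [0.688, 0.726, 0.003], [0.005, -0.0, -1.0]]
force: [-4.9, 4.7, 5.8]
gripper_width: -0.2
gripper_force: 3.8
u,v,z 420.2 229.4 15.0 F -6.8 0.0 5.8 t 8.575 q [-24.  -3. 121.   0.  62. -70.]
[-0.02 -0.26  0.02]
```

```bash
python3 -m inch '[[0,15,0,0,0,0,0],[0,25,0,-10,0,0,0],[0,0,0,-40,0,0,0],[0,0,20,-50,0,0,0],[0,0,25,-50,0,0,0],[0,0,24,-50,0,0,0],[0,0,0,-50,0,0,0],[0,0,0,0,0,0,0]]'; python3 w.py; python3 - <<'E'
from h import *
im,d,P=pts("side");cv2.imwrite("pics/side3.png",cv2.resize(im[180:340,230:440,::-1],None,fx=3.5,fy=3.5))
a=np.radians(-43.5);U=np.array([np.cos(a),np.sin(a)]);V=np.array([-U[1],U[0]])
X=P.reshape(-1,3);u=X[:,:2]@U;v=X[:,:2]@V;z=X[:,2]
for lo,hi in((168,290),(306,430)):
  m=(v>lo)&(v<hi)&(z>45)&(z<66)&(u>330)&(u<500);print(np.percentile(u[m],[1,5,10]))
E
```

```text
time: 9.57
position: [484.7, -46.6, 271.0]
orientation: [[-0.726, 0.687, 0.011], [0.687, 0.726, -0.003], [-0.01, 0.005, -1.0]]
force: [-0.2, 0.3, -0.1]
gripper_width: 0.0
gripper_force: 0.0
u,v,z 383.7 299.8 271.0 F -0.3 0.1 -0.1 t 9.575 q [-14. -18. 108.  -0.  90. -61.]
[0.3  0.56 0.07]
[451.12541946 452.95222399 455.04644513]
[450.91193244 452.79751219 455.04232577]
```

View pics/side3.png

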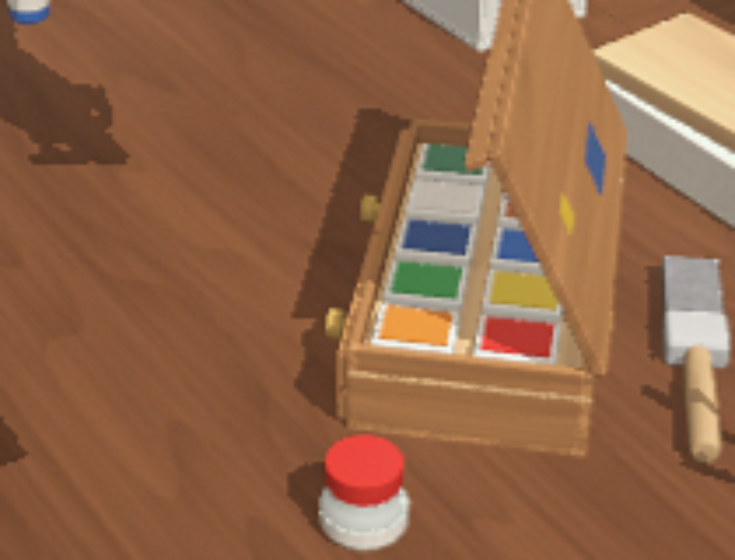

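Both drawers are flush (front faces at about 451 mm on each side) and the lid is still up. Next I go over the lid to behind it.

```bash
python3 -m inch '[[0,-30,0,0,0,0,0],[0,-45,0,0,0,0,0],[0,-50,0,0,0,0,0],[0,-50,0,0,0,0,0],[0,-36,0,0,0,0,0],[0,0,0,0,0,0,0],[0,0,0,30,0,0,0],[0,0,0,36,0,0,0],[0,0,0,0,0,0,0]]'; python3 w.py; python3 - <<'E'
from h import *
import numpy as np
for d in(64.4,60,55,50,45,40,35,30,25,20,15,10,5,0):
  a=np.radians(d);r=150;print(d,round(610-r*np.cos(a)+9*np.sin(a)+11,1),round(65+r*np.sin(a)+9*np.cos(a),1))
E
```

```text
time: 10.75
position: [632.1, -189.7, 194.0]
orientation: [[-0.726, 0.688, -0.009], [0.688, 0.726, 0.004], [0.009, -0.003, -1.0]]
force: [-0.2, 0.6, -0.4]
gripper_width: 0.0
gripper_force: 0.0
u,v,z 589.1 297.5 194.0 F -0.6 0.2 -0.4 t 10.75 q [-23.   9.  89.   0.  82. -70.]
[-0.19 -0.52  0.05]
64.4 564.3 204.2
60 553.8 199.4
55 542.3 193.0
50 531.5 185.7
45 521.3 177.4
40 511.9 168.3
35 503.3 158.4
30 495.6 147.8
25 488.9 136.5
20 483.1 124.8
15 478.4 112.5
10 474.8 99.9
5 472.4 87.0
0 471.0 74.0
```

```bash
python3 -m inch '[[0,8,0,0,0,0,0],[0,8,0,0,0,0,0],[0,6,0,0,0,0,0],[0,10,0,4,0,0,0],[0,11,0,6,0,0,0],[0,10,0,7,0,0,0],[0,0,0,0,0,0,0]]'; python3 w.py; python3 - <<'E'
from h import *
im,d,P=pts("side");cv2.imwrite("pics/side4.png",cv2.resize(im[130:340,230:500,::-1],None,fx=2.8,fy=2.8))
E
```

```text
time: 11.62
position: [595.8, -154.3, 180.8]
orientation: [[-0.726, 0.688, -0.002], [0.688, 0.726, 0.001], [0.003, -0.001, -1.0]]
force: [0.6, 0.1, -0.2]
gripper_width: 0.0
gripper_force: 0.0
u,v,z 538.3 298.2 180.8 F 0.3 0.5 -0.2 t 11.625 q [-21.   4.  96.   0.  80. -68.]
[-0.05 -0.15  0.05]
```

View pics/side4.png

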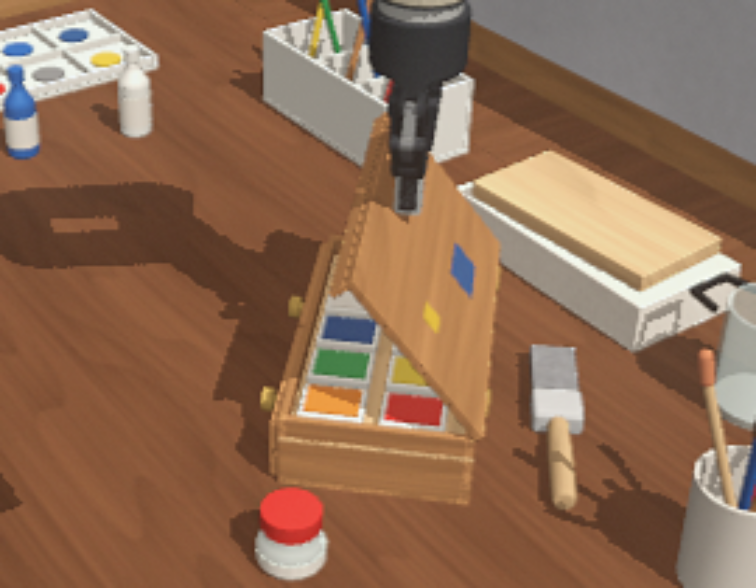

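The lid is following the fingertips (crop px 408,205) and leans at about 50°. I'll continue along the arc.

```bash
python3 -m inch '[[0,10,0,7,0,0,0],[0,9,0,8,0,0,0],[0,8,0,9,0,0,0],[0,8,0,10,0,0,0],[0,7,0,10,0,0,0],[0,6,0,11,0,0,0],[0,5,0,11,0,0,0],[0,4,0,11,0,0,0],[0,0,0,0,0,0,0]]'; python3 w.py
```

```text
time: 12.8
position: [554.5, -115.5, 103.6]
orientation: [[-0.726, 0.688, -0.003], [0.688, 0.726, 0.001], [0.003, -0.001, -1.0]]
force: [0.3, -0.3, -0.8]
gripper_width: 0.3
gripper_force: 0.0
u,v,z 481.7 297.9 103.6 F 0.4 -0.0 -0.8 t 12.8 q [-19.   2. 106.  -0.  72. -66.]
[-0.08 -0.16  0.03]
```

```bash
python3 -m inch '[[0,2,0,9,0,0,0],[0,1,0,8,0,0,0],[0,0,0,6,0,0,0],[0,0,0,4,0,0,0],[0,0,0,2,0,0,0],[0,0,0,0,0,0,0]]'; python3 w.py;python3 -m inch '[[0,0,0,1,0,0,0],[0,0,0,1,0,0,0],[0,0,0,0,0,0,0]]'; python3 w.py
```

```text
time: 13.55
position: [553.5, -114.0, 76.2]
orientation: [[-0.726, 0.688, -0.0], [0.688, 0.726, -0.0], [-0.0, -0.0, -1.0]]
force: [0.6, 0.4, -0.2]
gripper_width: -0.0
gripper_force: 0.0
u,v,z 480.0 298.3 76.2 F 0.1 0.7 -0.2 t 13.55 q [-19.   3. 108.  -0.  69. -66.]
[-0.01  0.01  0.02]
time: 13.92
position: [553.6, -114.0, 74.4]
orientation: [[-0.726, 0.688, 0.0], [0.688, 0.726, -0.0], [-0.0, 0.0, -1.0]]
force: [-0.3, 0.5, 0.2]
gripper_width: -0.4
gripper_force: 0.2
u,v,z 480.1 298.4 74.4 F -0.5 0.1 0.2 t 13.925 q [-19.   4. 108.  -0.  69. -66.]
[0.01 0.03 0.02]
```

```bash
python3 -m inch '[[0,0,0,1,0,0,0],[0,0,0,1,0,0,0],[0,0,0,0,0,0,0]]'; python3 w.py;python3 -m inch '[[0,0,0,1,0,0,0],[0,0,0,0,0,0,0]]'; python3 w.py
```

```text
time: 14.3
position: [553.7, -114.0, 74.0]
orientation: [[-0.726, 0.688, -0.0], [0.688, 0.726, -0.0], [0.0, -0.0, -1.0]]
force: [-3.4, 1.8, 9.9]
gripper_width: -0.1
gripper_force: 4.5
u,v,z 480.1 298.5 74.0 F -3.7 -1.0 9.9 t 14.3 q [-19.   4. 108.  -0.  69. -66.]
[-0.02 -0.01  0.03]
time: 14.55
position: [553.7, -114.0, 73.9]
orientation: [[-0.726, 0.688, -0.001], [0.688, 0.726, -0.0], [0.0, -0.001, -1.0]]
force: [-6.7, 2.6, 14.3]
gripper_width: 0.2
gripper_force: 7.0
u,v,z 480.1 298.5 73.9 F -6.7 -2.7 14.3 t 14.55 q [-19.   4. 108.  -0.  69. -66.]
[-0.03 -0.03  0.03]
```

The fingers stop on something solid at z = 74, which is the height of the closed lid. I'll retreat straight up and check.

```bash
python3 -m inch '[[0,0,0,-8,0,0,0],[0,0,0,-25,0,0,0],[0,0,0,-40,0,0,0],[0,0,0,-50,0,0,0],[0,0,0,-50,0,0,0],[0,0,0,0,0,0,0],[0,0,0,0,0,0,0]]'; python3 - <<'E'
from h import *
im,d,P=pts("side");cv2.imwrite("pics/side5.png",cv2.resize(im[130:340,180:450,::-1],None,fx=2.8,fy=2.8))
a=np.radians(-43.5);U=np.array([np.cos(a),np.sin(a)]);V=np.array([-U[1],U[0]])
X=P.reshape(-1,3);u=X[:,:2]@U;v=X[:,:2]@V;z=X[:,2]
m=(v>165)&(v<430)&(u>450)&(u<605)&(z>60)&(z<100)
c=np.linalg.lstsq(np.c_[u[m]-530,v[m]-298,np.ones(m.sum())],z[m],rcond=None)[0];print(m.sum(),c)
for lo,hi in((168,290),(306,430)):
  m=(v>lo)&(v<hi)&(z>20)&(z<55)&(u>380)&(u<500);print(np.percentile(u[m],[1,10,50]))
for n in("scene","side"):
  o=np.load(n+".npz"); i2,d2,P2=pts(n)
  for cn,lo,hi in(("yel",(25,180,120),(33,255,255)),("red",(0,230,120),(3,255,255)),("white",(0,0,190),(179,40,255))):
    for q in(o["im"],i2):
      k,l,st,ce=cv2.connectedComponentsWithStats(cv2.inRange(cv2.cvtColor(q,cv2.COLOR_RGB2HSV),lo,hi));print(n,cn,[tuple(ce[i].round(1)) for i in range(1,k) if 80<st[i,4]<400])
E
```

```text
time: 15.42
position: [553.2, -113.8, 243.7]
orientation: [[-0.726, 0.688, -0.001], [0.688, 0.726, 0.0], [0.001, -0.0, -1.0]]
force: [-0.3, 0.4, -0.8]
gripper_width: -0.2
gripper_force: 0.0
4224 [ 7.47752295e-04 -2.63257492e-04  7.46972742e+01]
[432.76162184 432.84370986 433.2085455 ]
[433.33747522 433.33747522 433.33747522]
scene yel [(np.float64(420.9), np.float64(169.6)), (np.float64(575.9), np.float64(240.3))]
scene yel [(np.float64(575.9), np.float64(240.3))]
scene red [(np.float64(539.0), np.float64(191.5)), (np.float64(195.2), np.float64(240.5))]
scene red [(np.float64(539.0), np.float64(191.4)), (np.float64(199.7), np.float64(240.8))]
scene white [(np.float64(416.7), np.float64(181.5)), (np.float64(504.6), np.float64(231.2)), (np.float64(527.1), np.float64(296.3)), (np.float64(549.2), np.float64(306.4)), (np.float64(237.6), np.float64(349.1)), (np.float64(121.6), np.float64(373.5))]
scene white [(np.float64(397.9), np.float64(13.4)), (np.float64(504.6), np.float64(231.2)), (np.float64(527.3), np.float64(296.2)), (np.float64(549.2), np.float64(306.4)), (np.float64(237.6), np.float64(349.1)), (np.float64(121.8), np.float64(373.6))]
side yel []
side yel []
side red []
side red []
side white [(np.float64(392.2), np.float64(166.8)), (np.float64(238.1), np.float64(177.2)), (np.float64(219.0), np.float64(208.3)), (np.float64(500.1), np.float64(271.2)), (np.float64(429.0), np.float64(273.8)), (np.float64(336.4), np.float64(329.1))]
side white [(np.float64(333.5), np.float64(142.3)), (np.float64(238.1), np.float64(177.2)), (np.float64(489.0), np.float64(236.4)), (np.float64(500.1), np.float64(271.2)), (np.float64(429.0), np.float64(273.8)), (np.float64(336.4), np.float64(329.1))]
```

View pics/side5.png

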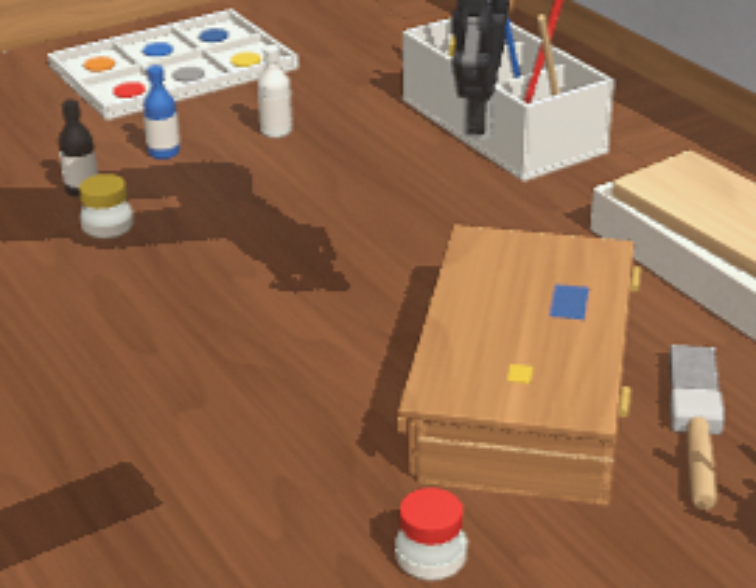

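The lid lies flat (slope 0.001 rad, top at 74.7 mm), the knobs are at their home position and the loose things have not moved. The ochre jar at (105,205) is only in the arm's shadow.

```bash
python3 -c "from workcell import manip;print(manip.job_done())"
```

```text
the job is handed in; nothing more can be done
None
```

The paint box is closed and the job is handed in: both drawers were pushed home first, then the lid down flat, and the camera check before hand-in showed no jar, bottle, brush or pot shifted; the hand-in returned no verdict.

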